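# Reload the index table of the bench drill

## Robot

A 6-joint arm with a two-finger parallel gripper is mounted at the origin on a cart in front of the work surface, level with it; the furniture and walls round the work are solid. World frame = base frame: x ahead of the robot, y to its left, z up, the work surface at z = 0. Lengths are in m, angles in degrees, forces in N, time in s.
With the tool pointing down it reaches from about 0.35 to 0.875 m from the base axis. Payload 4.2 kg.
Tool frame: the origin (TCP) lies on the front face of the gripper's body, between the roots of the fingers; the fingertips stand finger_overhang ahead of it and the grasp point (between the pads) lies 51 mm ahead of it (finger_overhang is the distance from the TCP to the fingertips, in m); z points along the fingers, y is the line along which they close (so a half turn about z gives the same grasp; the last joint's range is limited). The gripper opens to 87 mm and grips with 3 to 60 N. Pads are 19 mm wide; open, the fingers measure 117 mm over their backs; the gripper's body (75 mm by 190 mm) begins 51 mm behind the grasp point.
Start: joints at [-60.126, 22.042, 0.453, 0, -68.411, -14.817], TCP at [0.162, -0.604, 0.292] pointing down, gripper open.
Joint ranges: [-179.83, 179.83], [-69.29, 118.12], [-61.27, 80.66], [-181.25, 117.63], [-171.15, -9.14], [-177.46, 177.46]. Speed limits (degrees/s): [159.86, 159.86, 180, 180, 180, 180].

## Interface

Orientations are given as a 3x3 rotation matrix whose columns are the frame's x, y, z axes.
In Python, from station import sense, capture, camera_model, finish_job, finger_overhang gives the robot as it stands. The module is installed in compiled form; this text tells all that it offers.
- The arm moves only by the tool jog_arm, never from a script. Its argument "rows" is a list that holds one entry, the list of rows, each a list of 4 numbers: the shift along the tool's x, y, z in m, then the turn about the tool's z in rad. A call has 1 to 20 rows; each row shifts and turns the commanded pose from where the row before left it, along the tool's axes as they then stand; what a row does not reach is not made up. A row lasts 1/8 s, in which the tool goes at most 62.5 mm and 10.7 degrees, less where a joint would pass 70% of its speed; a pose out of reach is approached as far as the arm can. A call is refused whole if a number of a shift passes 0.0625 or a number of a turn 0.188, either way. A call with a gripper value outside its range is refused whole. "claw" is the opening, from 0 (shut) to 1 (fully open), set as the call begins (left out, the last holds). The fingers move at their own pace and stop on an object; the grip force is fixed at half the most. Time passes only in rows, so rows that do not move let the fingers close. It gives the time, the measured TCP pose, the force, the opening and the grip force at its end, in the units of the state.
- sense(): the state, without advancing time (a new reading comes with each control period).
- capture(name): name is "side" or "top"; returns the picture (400x640x3 uint8, red, green, blue); there is no depth.
- camera_model(name): a dict with "fovy" (degrees; the focal length in pixels is half the picture's height over the tangent of half this angle, whatever the lens; pixels are square), "cx", "cy" (the principal point, pixels), "eye" and "rotation" of the camera in the world. Camera axes: x right, y down, z forward; pixel columns grow to the right and rows downward; lengths in m; the calibration is good to about 2 mm. A picture is of the moment at which its call begins. camera_model takes no time and is no camera call.
- finish_job(): hands the job in; it is judged then, once.
The state is a dict: "time_s": time; "joints": joint angles; "joint_velocities": joint speeds; "effort": joint torques, N m; "tcp_pos": TCP position; "ee_rot": TCP orientation; "wrist_force": force on the tool from outside, world axes, zero at the start; "moment": the same for the moment, N m; "gripper_width": opening from 0.0 (shut) to 1.0 (fully open); "gripper_force": force on a finger pad.
Only numpy, scipy, OpenCV 4.12 (cv2) and the standard library are available. Lean on these libraries where they do the work, as an engineer would, in place of code of your own. Each camera call takes 0.05 s, during which the arm holds its last target. There are 200 camera calls.

## Task

Reload the bench drill: first switch its isolator off, and only then handle the index table: turn it to bring the drilled bar out from under the drill head, lay that bar in the plywood tray, and put every timber blank flat into a nest of its own, so that one of them ends under the drill with the table in its click stop. Set the speed selector to the three-dot mark, and only when all that is done switch the isolator on again. Do not push the mug, spanner or pliers about.

Things in the scene. Friction and masses are not known exactly. Their poses are not given: they have to be found in the camera images.
- drill: grey bench drill, fixed: its bed carries the round index table; the head stands on a column behind, over the rear nest (100 mm wide, from 55 mm along +x backwards, 205 to 350 mm above the bench; chuck and bit down to 115 mm). Origin at bench level under the table's axis; x points away from the robot to the column, y to the left. The front nest place, nearest the robot, is 97 mm along -x
- drill_point (a point): the spot on the index table's top right under the drill bit: 97 mm from the table's axis along the drill's +x, 55 mm above the bench
- index_table: round aluminium table, 284 mm across, turning with its four nests; origin on its axis at the top face, 55 mm above the bench; x axis through nest_0, y through nest_1. Four upright hand posts, 18 mm thick, stand between the nests, 130 mm from the axis at 45, 135, 225, 315 degrees in this frame, their black grips 25 to 80 mm above the top face: turn the table by them
- table_index (a joint): angle of the index table, rad, counter-clockwise from above; turns either way, click stops every quarter turn (0, 1.571, -1.571, ..); about 8 N at a post takes it out of a stop; within about 0.4 rad of a stop it pulls itself in when let go. At 0 (the start) nest_0 is under the drill, nest_2 at the front
- nest_0 (a point): floor centre of nest 0 on the index table's top face, 97 mm from the axis at 0 degrees in the table's frame; its own axes are the table's. The nest takes a bar lying square to the radius (along the table's y axis): two cheeks 43 mm apart and 100 mm long, and two end stops 146 mm apart, all 14 mm high
- nest_1 (a point): floor centre of nest 1 on the index table's top face, 97 mm from the axis at 90 degrees in the table's frame; its own axes are the table's. The nest takes a bar lying square to the radius (along the table's x axis): two cheeks 43 mm apart and 100 mm long, and two end stops 146 mm apart, all 14 mm high
- nest_2 (a point): floor centre of nest 2 on the index table's top face, 97 mm from the axis at 180 degrees in the table's frame; its own axes are the table's. The nest takes a bar lying square to the radius (along the table's y axis): two cheeks 43 mm apart and 100 mm long, and two end stops 146 mm apart, all 14 mm high
- nest_3 (a point): floor centre of nest 3 on the index table's top face, 97 mm from the axis at 270 degrees in the table's frame; its own axes are the table's. The nest takes a bar lying square to the radius (along the table's x axis): two cheeks 43 mm apart and 100 mm long, and two end stops 146 mm apart, all 14 mm high
- control_box: grey control box of the drill, fixed, 205 (x) x 104 (y) mm, top 58 mm above the bench; origin at bench level under its middle; x points away from the robot. The isolator lever stands 50 mm along -x, the selector knob 45 mm along +x. The box stands on one side of the drill, the tray on the other, changing from start to start
- isolator (a joint): isolator lever, rad: it tips about the box's y axis, -0.55 = OFF (leaning towards the robot, ring mark), +0.55 = ON (leaning away, bar mark); it starts ON. Over-centre spring: about 4 N at the ball moves it out of a position, and past upright it snaps over by itself
- isolator_ball (a point): centre of the black ball, 27 mm across, at the end of the isolator lever, 85 mm from its pivot, which lies 62 mm above the bench
- selector (a joint): speed selector, rad, growing as it is turned clockwise seen from above; click stops at 0, 0.6, 1.2 and 1.8, marked on the box round the knob with rows of one, two, three and four white dots; it starts at the one-dot or the two-dot stop. Takes about 0.06 N m
- selector_grip (a point): centre of the selector's grip bar (46 mm long, 14 mm thick, 26 mm high), on its axis, 84 mm above the bench; its x axis runs along the bar and points where the white line points
- blank_a_mid (a point): middle of a plain sawn timber blank, a bar 38 x 140 x 38 mm, 0.1 kg, lying on the bench at the right; this point is its centre (19 mm above what it lies on), its y axis runs along the 140 mm length. Two or three blanks are there (None if absent)
- blank_b_mid (a point): middle of a plain sawn timber blank, a bar 38 x 140 x 38 mm, 0.1 kg, lying on the bench at the right; this point is its centre (19 mm above what it lies on), its y axis runs along the 140 mm length. Two or three blanks are there (None if absent)
- blank_c_mid (a point): middle of a plain sawn timber blank, a bar 38 x 140 x 38 mm, 0.1 kg, lying on the bench at the right; this point is its centre (19 mm above what it lies on), its y axis runs along the 140 mm length. Two or three blanks are there (None if absent)
- drilled_mid (a point): middle of the drilled bar that lies at the start in the nest under the drill (same timber, 38 x 140 x 38 mm, with a hole in its top face); centre, y axis along its length
- tray: plywood tray for drilled bars, fixed, 200 (x) x 125 (y) x 42 mm, open on top, walls and floor 6 mm; origin at bench level under its middle
- mug: striped mug, 80 mm wide and 89 mm high, standing behind the work at the left; bystander, origin under its middle
- spanner: spanner 176 mm long at the front edge of the bench, lying left to right; bystander, origin under its middle
- pliers: pliers 171 mm long at the front edge of the bench, lying left to right; bystander, origin under the middle

How it is judged:
By the outcome, as a careful person would: the job done as asked, in the order asked, and still so for the second after the job is handed in, with the robot touching nothing.
Of blank_a, blank_b, blank_c only 2 to 3 are there at a start; the rules pass over those that are not, and their reading is None.
At some moment in a run one of blank_a, blank_b, blank_c may be knocked a few centimetres aside while the robot is not near it.
Once in a run the grip may slacken for a moment while it holds something.
It also fails if it takes over 210 s, if anything falls off the work surface, if the arm or the gripper's body presses on something with over 40 N, if the wrist force passes 120 N, or if a joint passes its speed limit or range.

## Working session

There is one attempt and no reset: what is moved stays moved. The work goes in short steps, Python scripts to look and compute and a tool call to move; the robot and the scene stay as the last step left them, time stands still between calls to the robot, and variables do not carry over. Pictures are saved under pics/ and viewed, at most 14 in all, crops included, and the job is handed in when it is done.

Besides the shell and the picture viewer there is one more tool, called as name([rows], argument=value, ...), one row to a line, values as JSON. jog_arm: Moves the arm, as the interface text tells. Its arguments: {"type":"object","properties":{"rows":{"type":"array"},"claw":{"type":"number"}},"required":["rows"]}

```bash
mkdir -p pics; ls
python3 - <<'E'
from station import *
import cv2,numpy as np
print(sense()); print(finger_overhang)
for n in("side","top"):
    im=capture(n); cv2.imwrite(f"pics/{n}0.png",im[:,:,::-1]); print(n,camera_model(n))
E
```

```text
pics
{'time_s': 0.0, 'joints': array([-6.01262075e+01,  2.20899109e+01,  3.80337559e-01, -2.78059689e-02,
       -6.84104200e+01, -1.48175416e+01]), 'joint_velocities': array([ 0.10660919,  0.06673639, -0.02945709, -0.01329483,  0.01328772,
        0.0397833 ]), 'effort': array([-7.39730676e-04, -3.90670788e+01,  1.87400258e+01,  4.21977729e+00,
        1.09574132e-02, -1.86398493e-04]), 'tcp_pos': array([ 0.16227082, -0.60310681,  0.29117527]), 'ee_rot': array([[-9.65717723e-01, -2.59593632e-01, -6.51823558e-04],
       [-2.59594431e-01,  9.65715572e-01,  2.04073203e-03],
       [ 9.97151203e-05,  2.13998086e-03, -9.99997705e-01]]), 'wrist_force': array([0.07043464, 0.44934819, 0.62786929]), 'moment': array([-0.01628753,  0.04202977,  0.05218734]), 'gripper_force': 0.0, 'gripper_width': 1.00134775368489}
0.0697
side {'fovy': 45.119103419402634, 'cx': 311.8506034726368, 'cy': 192.31979189728813, 'eye': array([-0.04819832,  1.0518683 ,  0.6469868 ]), 'rotation': array([[-0.85991404, -0.22195076,  0.45965825],
       [-0.51015661,  0.34375995, -0.78839669],
       [ 0.01697314, -0.91245107, -0.40883365]])}
top {'fovy': 53.29152874993099, 'cx': 312.8497022700311, 'cy': 198.33445742416632, 'eye': array([0.45955757, 0.02557693, 1.14894136]), 'rotation': array([[ 0.02781106, -0.99677207,  0.07531262],
       [-0.99946659, -0.02901827, -0.01498264],
       [ 0.01711971, -0.07485576, -0.99704741]])}
```

View pics/top0.png

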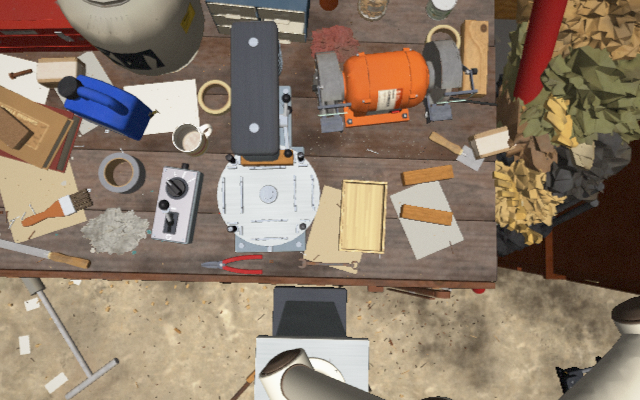

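View pics/side0.png

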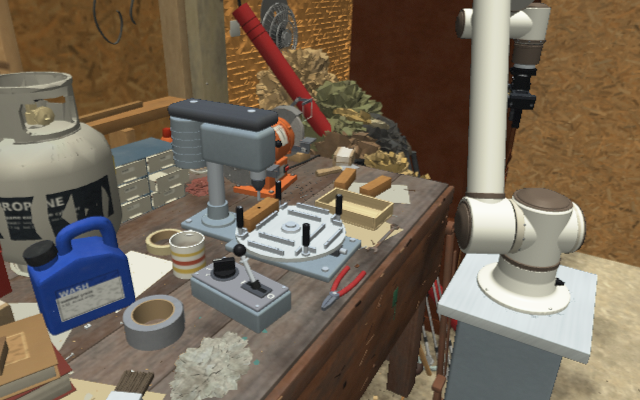

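The top view shows the control box at the left (177,204), the table at (268,194), and the tray at (363,216). There are two blanks, at (428,175) and (427,215), and the pliers and spanner lie at the front edge. The side view agrees. I'll zoom in for measuring.

```bash
cat > h.py <<'E'
from station import *
import cv2,numpy as np
np.set_printoptions(precision=4,suppress=True)
CM={n:camera_model(n) for n in("top","side")}
def K(n):
    f=200/np.tan(np.radians(CM[n]["fovy"]/2)); return f,CM[n]["cx"],CM[n]["cy"]
def px2w(n,u,v,z):
    f,cx,cy=K(n); d=CM[n]["rotation"]@np.array([(u-cx)/f,(v-cy)/f,1]); e=CM[n]["eye"]
    return e+d*(z-e[2])/d[2]
def w2px(n,p):
    f,cx,cy=K(n); c=CM[n]["rotation"].T@(np.asarray(p,float)-CM[n]["eye"]); return np.array([cx+f*c[0]/c[2],cy+f*c[1]/c[2]])
def crop(n,name,x0,y0,x1,y1,s,im=None):
    im=capture(n) if im is None else im
    cv2.imwrite(f"pics/{name}.png",cv2.resize(im[y0:y1,x0:x1,::-1],None,fx=s,fy=s,interpolation=cv2.INTER_CUBIC)); return im
E
python3 - <<'E'
from h import *
t=cv2.imread("pics/top0.png")[:,:,::-1]
crop("top","t1",150,140,350,290,4,t)
crop("top","t2",300,130,500,280,4,t)
for n,u,v,z in [("boxc",177,204,.058),("table",268.5,194,.055),("tray",363,216,.042),("b1",428,175,.038),("b2",427,215,.038)]: print(n,px2w("top",u,v,z))
E
```

```text
boxc [0.5157 0.379  0.058 ]
table [0.5506 0.1314 0.055 ]
tray [ 0.498  -0.1319  0.042 ]
b1 [ 0.6189 -0.3141  0.038 ]
b2 [ 0.506 -0.312  0.038]
```

View pics/t1.png

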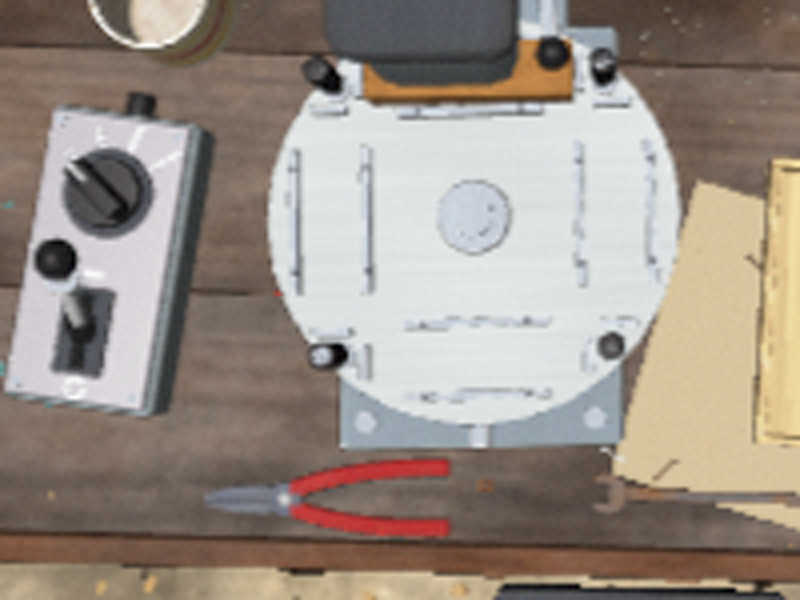

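View pics/t2.png

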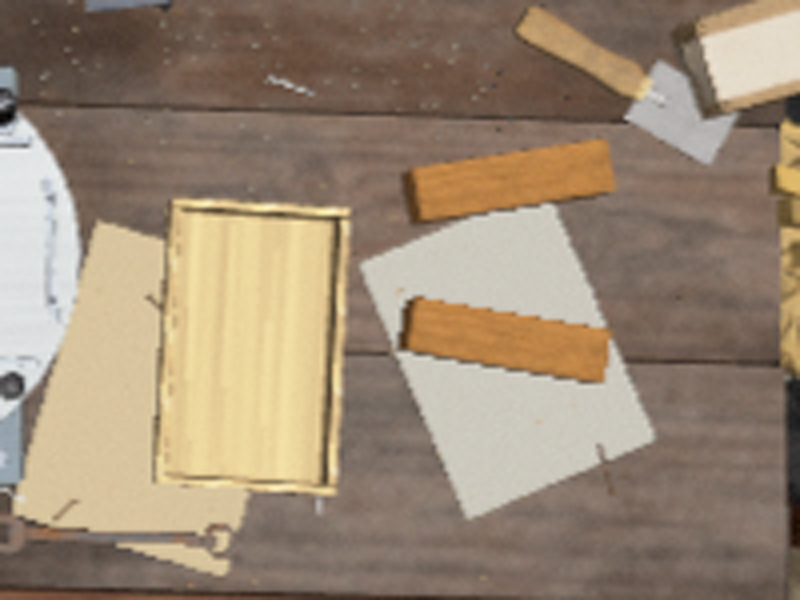

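The isolator is ON, with its ball at crop (55,258). The table's post tops are at crop (318,357), (610,346), (315,66) and (603,66). The knob line points up and to the left. There are only two blanks. Next I fit the geometry numerically.

```bash
cat >> h.py <<'E'
def blanks(im,lo=380,hi=480,top=130,bot=260):
    hsv=cv2.cvtColor(np.ascontiguousarray(im),cv2.COLOR_RGB2HSV)
    m=cv2.inRange(hsv,(8,120,70),(20,255,255)); m[:top]=0;m[bot:]=0;m[:,:lo]=0;m[:,hi:]=0
    out=[]
    for c in cv2.findContours(m,cv2.RETR_EXTERNAL,cv2.CHAIN_APPROX_NONE)[0]:
        if cv2.contourArea(c)<250: continue
        w=np.array([px2w("top",u,v,.038)[:2] for u,v in c[:,0]],np.float32)
        (cx,cy),(a,b),_=r=cv2.minAreaRect(w*1000)
        p=cv2.boxPoints(r); e=[p[1]-p[0],p[2]-p[1]]; l=max(e,key=np.linalg.norm); l=l/np.linalg.norm(l)
        if l[1]<0:l=-l
        L,W=max(a,b),min(a,b)
        # right end is true top edge; left end shows the side face
        s=(w*1000)@l; ctr=np.array([cx,cy])+l*(s.min()+70-np.dot([cx,cy],l))
        out.append((ctr/1000,np.degrees(np.arctan2(l[1],l[0])),L,W))
    return out
E
python3 - <<'E'
from h import *
from scipy.optimize import least_squares
t=cv2.imread("pics/top0.png")[:,:,::-1]
for b in blanks(t): print("blank",b)
def fit(n,obs,model,x0):
    f=lambda q:np.concatenate([w2px(n,[q[0]+np.cos(q[2])*m[0]-np.sin(q[2])*m[1],q[1]+np.sin(q[2])*m[0]+np.cos(q[2])*m[1],m[2]])-o for m,o in zip(model,obs)])
    r=least_squares(f,x0); print(r.x,np.degrees(r.x[2]),"res",r.fun); return r.x
a=.0919
o1=lambda p:np.array([150,140])+np.array(p)/4
o2=lambda p:np.array([300,130])+np.array(p)/4
print("table");fit("top",[o1(p) for p in[(318,357),(610,346),(315,66),(603,66)]],[(-a,a,.135),(-a,-a,.135),(a,a,.135),(a,-a,.135)],[.55,.13,0])
print("bed front / hub",px2w("top",*o1((342,447)),.0),px2w("top",*o1((622,442)),.0),px2w("top",*o1((473,217)),.055))
print("box");fit("top",[o1(p) for p in[(52,108),(203,127),(5,390),(150,412)]],[(.1025,.052,.058),(.1025,-.052,.058),(-.1025,.052,.058),(-.1025,-.052,.058)],[.51,.38,0])
print("tray");fit("top",[o2(p) for p in[(172,200),(350,208),(157,484),(335,494)]],[(.1,.0625,.042),(.1,-.0625,.042),(-.1,.0625,.042),(-.1,-.0625,.042)],[.5,-.13,0])
print("ball",px2w("top",*o1((55,258)),.1345),"knob",px2w("top",*o1((108,192)),.09),"line",px2w("top",*o1((70,160)),.097)-px2w("top",*o1((115,208)),.097))
crop("top","k1",155,160,210,205,14,t)
s=cv2.imread("pics/side0.png")[:,:,::-1];crop("side","k2",180,235,300,325,6,s)
E
```

```text
blank (array([ 0.5076, -0.3109]), np.float32(81.98646), 144.33201599121094, 37.36911392211914)
blank (array([ 0.6204, -0.3145]), np.float32(100.56501), 147.711181640625, 39.13308334350586)
table
[0.549  0.1316 0.0514] 2.9471887548048854 res [ 0.0465 -0.3059 -0.233   0.7255  0.2186  0.5123 -0.03   -0.9403]
bed front / hub [0.3872 0.2247 0.    ] [0.3961 0.0252 0.    ] [0.5499 0.132  0.055 ]
box
[ 0.5142  0.3825 -0.1174] -6.725108322278054 res [ 0.2846 -2.1223  0.0863 -1.3412 -1.1041  1.6458  0.7515  1.714 ]
tray
[ 0.497  -0.1331 -0.031 ] -1.7752831639238156 res [-0.093  -0.6336 -0.1227  0.0639 -0.1858  0.2106  0.4012  0.342 ]
ball [0.5095 0.3875 0.1345] knob [0.5565 0.3709 0.09  ] line [0.0309 0.0312 0.    ]
```

View pics/k1.png

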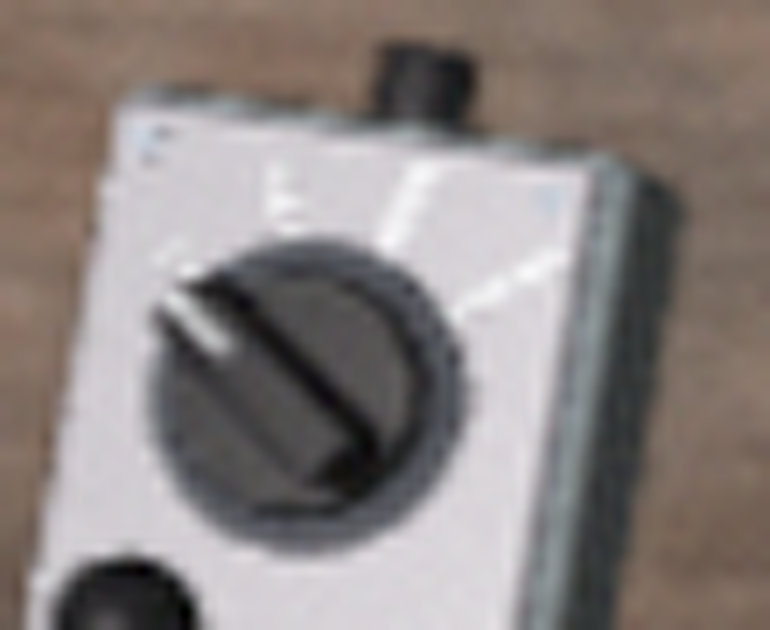

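The knob points at the one-dot mark (upper left) at about 45° in the world. The three-dot mark lies about −24° in the world, so the knob turns 1.2 rad clockwise.

Run:
```python
from h import *
k=lambda u,v,z:px2w("top",155+u/14,160+v/14,z)
print("bar",k(265,380,.097),"disc",k(308,395,.068),"ball",k(128,635,.134))
print("pad", w2px("side",[.5095,.3855,.134]), w2px("side",[.558,.377,.097]))
```

```text
bar [0.5579 0.3768 0.097 ] disc [0.558 0.378 0.068] ball [0.5074 0.3866 0.134 ]
pad [239.8252 248.2702] [225.2291 255.2187]
```

View pics/k2.png

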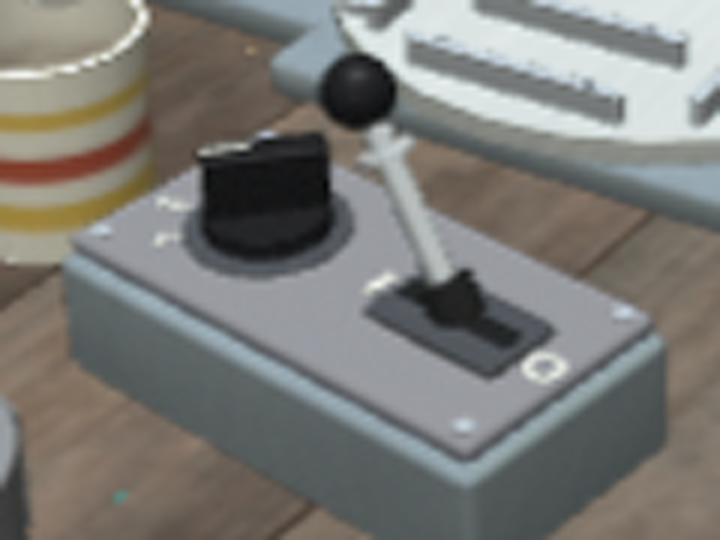

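```bash
cat >> h.py <<'E'
def plan(way,step=.05,start=None):
    """way: (x,y,z,yang_deg[,step]) of the TCP; prints rows (tool axes)"""
    s=sense(); R=s["ee_rot"]; p=np.array(s["tcp_pos"]); a=np.arctan2(R[1,1],R[0,1])
    if start is not None: p=np.array(start[:3]);a=np.radians(start[3])
    for w in way:
        st=w[4] if len(w)>4 else step
        q=np.array(w[:3]); da=(np.radians(w[3])-a+np.pi)%(2*np.pi)-np.pi
        n=int(max(np.ceil(np.linalg.norm(q-p)/st),np.ceil(abs(da)/.15),1)); rows=[]; A=a;P=p.copy()
        for i in range(n):
            t=p+(q-p)*(i+1)/n-P
            y=np.array([np.cos(A),np.sin(A),0]);x=np.array([-np.sin(A),np.cos(A),0])
            r=[round(float(v),4) for v in(t@x,t@y,-t[2],-da/n)]; rows.append(r)
            P=P+r[0]*x+r[1]*y-r[2]*np.array([0,0,1]);A-=r[3]
        p,a=P,A; print(len(rows),rows)
    print("end",p,np.degrees(a))
E
python3 - <<'E'
from h import *
R=sense()["ee_rot"]; print(np.cross([0,0,-1],[R[0,1],R[1,1],0]), R[:,0])
plan([(.40,-.10,.30,105),(.536,.3816,.24,83),(.536,.3816,.188,83,.02)])
E
```

```text
[0.9657 0.2596 0.    ] [-0.9657 -0.2596  0.0001]
12 [[-0.03, 0.0353, -0.0007, 0.0001], [-0.03, 0.0354, -0.0008, 0.0001], [-0.03, 0.0354, -0.0007, 0.0001], [-0.03, 0.0353, -0.0007, 0.0001], [-0.03, 0.0354, -0.0007, 0.0001], [-0.03, 0.0353, -0.0008, 0.0001], [-0.03, 0.0354, -0.0007, 0.0001], [-0.03, 0.0354, -0.0007, 0.0001], [-0.03, 0.0353, -0.0007, 0.0001], [-0.03, 0.0354, -0.0008, 0.0001], [-0.03, 0.0354, -0.0007, 0.0001], [-0.03, 0.0354, -0.0007, 0.0001]]
11 [[-0.0233, 0.0391, 0.0055, 0.0349], [-0.0218, 0.0399, 0.0054, 0.0349], [-0.0205, 0.0406, 0.0055, 0.0349], [-0.0191, 0.0413, 0.0054, 0.0349], [-0.0175, 0.042, 0.0055, 0.0349], [-0.0162, 0.0425, 0.0054, 0.0349], [-0.0146, 0.0431, 0.0055, 0.0349], [-0.0131, 0.0435, 0.0054, 0.0349], [-0.0116, 0.044, 0.0055, 0.0349], [-0.01, 0.0444, 0.0054, 0.0349], [-0.0085, 0.0447, 0.0055, 0.0349]]
3 [[-0.0, -0.0, 0.0173, -0.0001], [-0.0, -0.0, 0.0174, -0.0001], [-0.0, -0.0, 0.0173, -0.0001]]
end [0.536  0.3816 0.188 ] 83.00125444827127
```

```bash
cat >> h.py <<'E'
def plan(way,step=.055,start=None):
    """turn in place first, then translate: prints n x row"""
    s=sense(); R=s["ee_rot"]; p=np.array(s["tcp_pos"]); a=np.arctan2(R[1,1],R[0,1])
    if start is not None: p=np.array(start[:3]);a=np.radians(start[3])
    for w in way:
        st=w[4] if len(w)>4 else step
        q=np.array(w[:3]); da=(np.radians(w[3])-a+np.pi)%(2*np.pi)-np.pi
        if abs(da)>.004:
            n=int(np.ceil(abs(da)/.15)); print(n,"x turn",round(float(-da/n),4)); a+=da
        t=q-p; n=int(max(1,np.ceil(np.linalg.norm(t)/st)))
        y=np.array([np.cos(a),np.sin(a),0]);x=np.array([-np.sin(a),np.cos(a),0])
        r=[round(float(v)/n,4) for v in(t@x,t@y,-t[2])]; print(n,"x",r)
        p=p+n*(r[0]*x+r[1]*y-np.array([0,0,r[2]]))
    print("end",p,np.degrees(a))
E
python3 -c "
from h import *
plan([(.40,-.10,.30,105),(.536,.3816,.24,83),(.536,.3816,.188,83,.02)])"
```

```text
11 x [-0.0327, 0.0386, -0.0008]
3 x turn 0.1283
10 x [-0.0077, 0.0494, 0.006]
3 x [0.0, 0.0001, 0.0174]
end [0.5361 0.3815 0.1879] 82.99999999999999
```

jog_arm([
  [[-0.0327,0.0386,-0.0008,0],[-0.0327,0.0386,-0.0008,0],[-0.0327,0.0386,-0.0008,0],[-0.0327,0.0386,-0.0008,0],[-0.0327,0.0386,-0.0008,0],[-0.0327,0.0386,-0.0008,0],[-0.0327,0.0386,-0.0008,0],[-0.0327,0.0386,-0.0008,0],[-0.0327,0.0386,-0.0008,0],[-0.0327,0.0386,-0.0008,0],[-0.0327,0.0386,-0.0008,0],[0,0,0,0.1283],[0,0,0,0.1283],[0,0,0,0.1283]],
], claw=0)

```text
time_s: 1.85
tcp_pos: [0.3992, -0.0997, 0.3007]
ee_rot: [[-0.992, 0.125, -0.001], [0.125, 0.992, 0.0], [0.001, 0.0, -1.0]]
wrist_force: [0.5, 0.3, -0.4]
gripper_width: 0.007
gripper_force: 0.0
```

jog_arm([
  [[-0.0077,0.0494,0.006,0],[-0.0077,0.0494,0.006,0],[-0.0077,0.0494,0.006,0],[-0.0077,0.0494,0.006,0],[-0.0077,0.0494,0.006,0],[-0.0077,0.0494,0.006,0],[-0.0077,0.0494,0.006,0],[-0.0077,0.0494,0.006,0],[-0.0077,0.0494,0.006,0],[-0.0077,0.0494,0.006,0],[0,0,0,0],[0,0,0,0]],
])

```text
time_s: 3.35
tcp_pos: [0.5356, 0.3805, 0.2402]
ee_rot: [[-0.993, 0.122, -0.001], [0.122, 0.993, -0.001], [0.001, -0.002, -1.0]]
wrist_force: [-0.4, 0.2, 0.3]
gripper_width: 0.006
gripper_force: 0.0
```

jog_arm([
  [[0,0,0.0175,0],[0,0,0.0175,0],[0,0,0.0175,0],[0.01,0,0,0],[0.01,0,0,0],[0.01,0,0,0],[0.01,0,0,0],[0.01,0,0,0],[0.01,0,0,0],[0,0,0,0],[0,0,0,0]],
])

```text
time_s: 4.72
tcp_pos: [0.4763, 0.3882, 0.1883]
ee_rot: [[-0.993, 0.121, -0.0], [0.121, 0.993, -0.001], [0.0, -0.001, -1.0]]
wrist_force: [0.4, 0.5, -0.4]
gripper_width: 0.002
gripper_force: 0.0
```

jog_arm([
  [[0.005,0,0,0],[0,0,0,0],[-0.02,0,0,0],[0,0,-0.05,0],[0,0,-0.02,0]],
], claw=0.5)

```text
time_s: 5.35
tcp_pos: [0.4936, 0.3868, 0.2615]
ee_rot: [[-0.992, 0.122, 0.004], [0.122, 0.992, 0.003], [-0.003, 0.003, -1.0]]
wrist_force: [0.5, -0.1, -0.2]
gripper_width: 0.46
gripper_force: 0.0
```

Run:
```python
from h import *
crop("side","s2",170,180,330,300,5)
plan([(.558,.3775,.21,135),(.558,.3775,.136,135)])
```

```text
7 x turn -0.1297
2 x [-0.0192, -0.0261, 0.0269]
2 x [0.0, 0.0, 0.037]
end [0.5581 0.3775 0.1359] 135.00000000000003
```

View pics/s2.png

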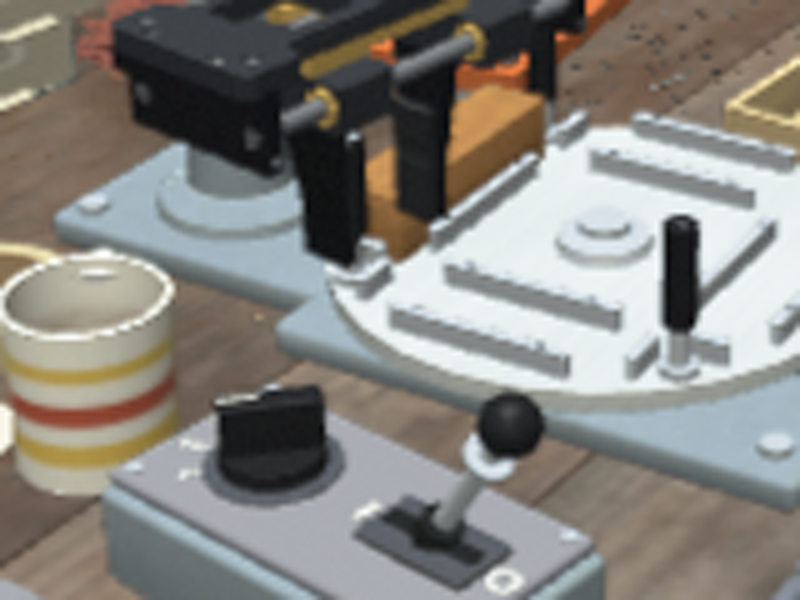

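The isolator is OFF: the lever leans towards the ring mark. Next is the selector.

jog_arm([
  [[0,0,0,-0.1297],[0,0,0,-0.1297],[0,0,0,-0.1297],[0,0,0,-0.1297],[0,0,0,-0.1297],[0,0,0,-0.1297],[0,0,0,-0.1297],[-0.0192,-0.0261,0.0269,0],[-0.0192,-0.0261,0.0269,0],[0,0,0,0],[0,0,0.025,0],[0,0,0.025,0],[0,0,0.021,0],[0,0,0,0]],
])

```text
time_s: 7.15
tcp_pos: [0.557, 0.3785, 0.1382]
ee_rot: [[-0.705, -0.709, 0.006], [-0.709, 0.705, 0.004], [-0.007, -0.001, -1.0]]
wrist_force: [-2.0, -1.2, 10.9]
gripper_width: 0.5
gripper_force: 5.6
```

jog_arm([
  [[0,0,0,0],[0,0,0,0],[0,0,0,0],[0,0,0,0],[0,0,0,0],[0,0,0,0]],
], claw=0)

```text
time_s: 7.9
tcp_pos: [0.556, 0.3799, 0.1386]
ee_rot: [[-0.705, -0.709, 0.006], [-0.709, 0.705, 0.007], [-0.009, 0.001, -1.0]]
wrist_force: [-5.7, 3.9, 12.9]
gripper_width: 0.16
gripper_force: 34.6
```

jog_arm([
  [[0,0,-0.005,0],[0,0.0015,0,0],[0,0,0,0]],
], claw=0.4)

```text
time_s: 8.28
tcp_pos: [0.5545, 0.3774, 0.1387]
ee_rot: [[-0.707, -0.707, 0.0], [-0.707, 0.707, -0.001], [0.0, -0.0, -1.0]]
wrist_force: [0.7, -0.1, 2.3]
gripper_width: 0.367
gripper_force: 1.2
```

jog_arm([
  [[0,0,0,0],[0,0,0,0],[0,0,0,0],[0,0,0,0],[0,0,0,0]],
], claw=0)

```text
time_s: 8.9
tcp_pos: [0.554, 0.3781, 0.1387]
ee_rot: [[-0.707, -0.708, -0.0], [-0.708, 0.707, 0.0], [-0.0, 0.001, -1.0]]
wrist_force: [-2.6, 2.1, 2.8]
gripper_width: 0.159
gripper_force: 30.2
```

jog_arm([
  [[0,0,0,0.12],[0,0,0,0.12],[0,0,0,0.12],[0,0,0,0.12],[0,0,0,0.12],[0,0,0,0.12],[0,0,0,0.12],[0,0,0,0.12],[0,0,0,0.12],[0,0,0,0.12],[0,0,0,0],[0,0,0,0]],
])

```text
time_s: 10.4
tcp_pos: [0.5524, 0.3856, 0.1388]
ee_rot: [[-0.917, 0.4, 0.003], [0.4, 0.916, 0.013], [0.003, 0.013, -1.0]]
wrist_force: [-10.9, 21.0, 0.2]
gripper_width: 0.159
gripper_force: 30.4
```

jog_arm([
  [[0,0,0,0],[0,0,0,0]],
], claw=0.4)

```text
time_s: 10.65
tcp_pos: [0.5542, 0.3792, 0.1387]
ee_rot: [[-0.916, 0.401, 0.001], [0.401, 0.916, 0.001], [-0.001, 0.001, -1.0]]
wrist_force: [0.2, 1.2, 3.0]
gripper_width: 0.304
gripper_force: 1.4
```

jog_arm([
  [[0,0,-0.04,0],[0,0,-0.05,0],[0.05,0,-0.05,0],[0.05,0,0,0],[0.05,0,0,0],[0,-0.05,0,0],[0,-0.06,0,0],[0,-0.06,0,0],[0,-0.06,0,0],[0,-0.06,0,0],[0,-0.06,0,0]],
], claw=1)

```text
time_s: 12.02
tcp_pos: [0.2804, 0.1127, 0.2724]
ee_rot: [[-0.915, 0.403, -0.001], [0.403, 0.915, -0.002], [-0.0, -0.002, -1.0]]
wrist_force: [-0.1, -0.4, 0.5]
gripper_width: 0.996
gripper_force: 0.0
```

Run:
```python
from h import *
t=capture("top")
print(sense()["tcp_pos"])
for b in blanks(t): print(b)
a=cv2.resize(t[150:250,150:210,::-1],None,fx=6,fy=6,interpolation=2)
b=cv2.resize(t[130:290,380:500,::-1],None,fx=3.75,fy=3.75,interpolation=2)
cv2.imwrite("pics/k3.png",np.hstack([a[:600],b[:600]]) )
```

```text
[0.2763 0.1069 0.2711]
(array([ 0.5076, -0.3109]), np.float32(81.95748), 144.319580078125, 37.361934661865234)
(array([ 0.6204, -0.3145]), np.float32(100.565025), 147.2223358154297, 39.13308334350586)
```

View pics/k3.png

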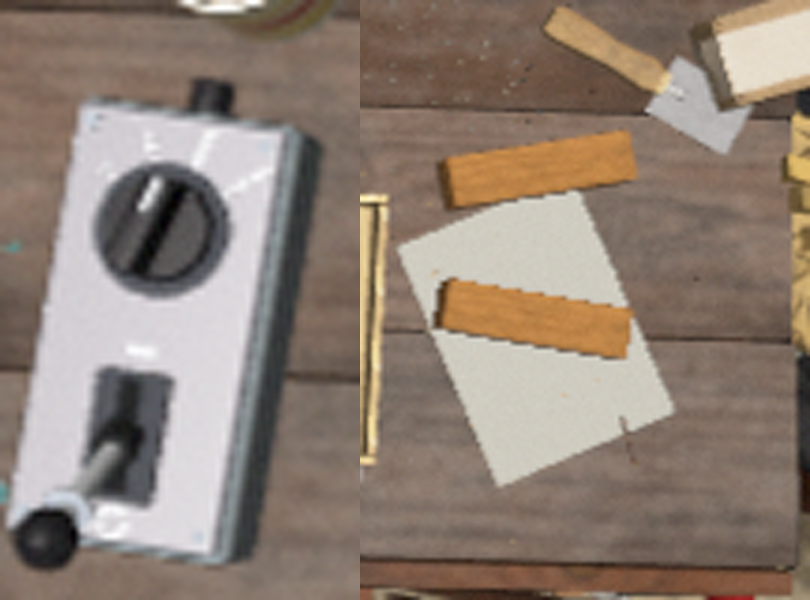

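The line on the knob points near the three-dot mark. I check the angle numerically against the first picture.

Run:
```python
from h import *
t0=cv2.imread("pics/top0.png")[:,:,::-1]; t=capture("top")
k=lambda u,v,z:px2w("top",u,v,z)
c0=k(177,188.2,.068)
for im in(t0,t):
    g=cv2.resize(cv2.cvtColor(np.ascontiguousarray(im[170:206,160:196]),cv2.COLOR_RGB2GRAY),None,fx=8,fy=8,interpolation=2)
    H,W=g.shape; yy,xx=np.mgrid[:H,:W]; u=(xx+.5)/8-.5+160; v=(yy+.5)/8-.5+170
    ctr=w2px("top",[.558,.3775,.09]); m=(g>120)&(np.hypot(u-ctr[0],v-ctr[1])<8.5)
    for thr in(110,130,150):
        m=((g>thr)&(np.hypot(u-ctr[0],v-ctr[1])<9)).astype(np.uint8)
        n,l,s,cc=cv2.connectedComponentsWithStats(m)
        for i in range(1,n):
            if s[i,4]<60: continue
            P=np.array([k(a,b,.097)[:2] for a,b in zip(u[l==i],v[l==i])]); c=P.mean(0); w,V=np.linalg.eigh(np.cov(P.T)); d=V[:,1]; d=d*np.sign(d[0])
            print(thr,s[i,4],c,"pca",np.degrees(np.arctan2(d[1],d[0])),w**.5*1000,"from axis",np.degrees(np.arctan2(c[1]-.3775,c[0]-.558)))
    print()
```

```text
110 569 [0.5683 0.3898] pca 46.43822669846077 [1.5141 3.3587] from axis 49.93928967990802
110 114 [0.5586 0.398 ] pca -1.3749785942774362 [0.4016 4.1614] from axis 88.29770557713215
130 437 [0.5685 0.3901] pca 46.02727254175267 [1.2439 3.1566] from axis 50.138140211807816
150 320 [0.5688 0.3904] pca 45.79048333542866 [0.9779 2.9495] from axis 50.19779982938391

110 990 [0.5718 0.3757] pca -23.813470078875863 [1.7926 4.898 ] from axis -7.582108431197505
110 221 [0.5634 0.3966] pca -13.481355077531054 [0.9361 6.655 ] from axis 74.29033802267445
130 796 [0.5718 0.3758] pca -24.57012159670896 [1.5465 4.5848] from axis -7.185230768441435
150 637 [0.5718 0.3758] pca -24.551351077509217 [1.3147 4.3432] from axis -6.894076775209842
```

The selector turned about 70° to −24.5°, which is the three-dot stop. Next is the first blank.

Run:
```python
from h import *
o=lambda u,v,z:px2w("top",150+u/4,140+v/4,z)
print("front nest",o(480,323,.069),o(481,395.5,.069),o(480,359.5,.069)); print("left nest",o(331,220,.069),"right",o(615,214,.069))
plan([(.5076,-.3109,.27,172),(.5076,-.3109,.14,172),(.5076,-.3109,.087,172,.02)])
```

```text
front nest [0.4771 0.1234 0.069 ] [0.4284 0.1209 0.069 ] [0.4525 0.1225 0.069 ]
left nest [0.5439 0.2266 0.069 ] right [0.5536 0.0344 0.069 ]
13 x turn -0.1422
9 x [0.0428, -0.0317, 0.0002]
3 x [-0.0001, -0.0001, 0.0433]
3 x [-0.0, 0.0, 0.0177]
end [ 0.5077 -0.311   0.087 ] 172.00000000000003
```

jog_arm([
  [[0,0,0,-0.1422],[0,0,0,-0.1422],[0,0,0,-0.1422],[0,0,0,-0.1422],[0,0,0,-0.1422],[0,0,0,-0.1422],[0,0,0,-0.1422],[0,0,0,-0.1422],[0,0,0,-0.1422],[0,0,0,-0.1422],[0,0,0,-0.1422],[0,0,0,-0.1422],[0,0,0,-0.1422]],
], claw=1)

```text
time_s: 13.75
tcp_pos: [0.2816, 0.1148, 0.2726]
ee_rot: [[-0.132, -0.991, -0.001], [-0.991, 0.132, -0.002], [0.002, 0.0, -1.0]]
wrist_force: [0.1, 0.1, -1.0]
gripper_width: 1.0
gripper_force: 0.0
```

jog_arm([
  [[0.0428,-0.0317,0,0],[0.0428,-0.0317,0,0],[0.0428,-0.0317,0,0],[0.0428,-0.0317,0,0],[0.0428,-0.0317,0,0],[0.0428,-0.0317,0,0],[0.0428,-0.0317,0,0],[0.0428,-0.0317,0,0],[0.0428,-0.0317,0,0],[0,0,0.0433,0],[0,0,0.0433,0],[0,0,0.0433,0],[0,0,0,0]],
])

```text
time_s: 15.38
tcp_pos: [0.5091, -0.3049, 0.1389]
ee_rot: [[-0.137, -0.99, -0.01], [-0.991, 0.137, 0.003], [-0.002, 0.01, -1.0]]
wrist_force: [-0.1, -0.1, 0.4]
gripper_width: 1.0
gripper_force: 0.0
```

```bash
python3 -c "
from h import *
plan([(.5076,-.3109,.087,172,.02)])
print(blanks(capture('top')))"
```

```text
3 x [0.0021, 0.0002, 0.0173]
end [ 0.5077 -0.311   0.087 ] 172.11349797362155
[]
```

jog_arm([
  [[0.002,0,0.0173,0],[0.002,0,0.0173,0],[0.002,0,0.0173,0],[0,0,0,0],[0,0,0,0]],
])

```text
time_s: 16.05
tcp_pos: [0.5112, -0.3112, 0.0913]
ee_rot: [[-0.136, -0.991, 0.0], [-0.991, 0.136, -0.0], [0.0, -0.0, -1.0]]
wrist_force: [-0.1, 0.5, 1.1]
gripper_width: 0.998
gripper_force: 0.0
```

jog_arm([
  [[0,0,0,0],[0,0,0,0],[0,0,0,0],[0,0,0,0],[0,0,0,0],[0,0,0,0]],
], claw=0)

```text
time_s: 16.8
tcp_pos: [0.5106, -0.311, 0.0911]
ee_rot: [[-0.136, -0.991, -0.001], [-0.991, 0.136, 0.0], [-0.0, 0.001, -1.0]]
wrist_force: [-1.3, -0.8, -0.5]
gripper_width: 0.438
gripper_force: 30.0
```

jog_arm([
  [[0,0,-0.04,0],[0,0,-0.04,0],[0,0,-0.04,0],[0,0,0,0],[0,0,0,0]],
])

```text
time_s: 17.42
tcp_pos: [0.5103, -0.3107, 0.2103]
ee_rot: [[-0.136, -0.991, -0.001], [-0.991, 0.136, 0.001], [-0.001, 0.001, -1.0]]
wrist_force: [0.0, 0.7, -0.7]
gripper_width: 0.433
gripper_force: 30.0
```

```bash
python3 -c "
from h import *
plan([(.40,-.10,.22,183),(.452,.126,.22,183),(.452,.126,.175,183)])"
```

```text
2 x turn -0.0946
5 x [-0.0432, 0.0198, -0.0019]
5 x [-0.0446, -0.0127, -0.0]
1 x [-0.0001, -0.0001, 0.0448]
end [0.452 0.126 0.175] 183.0
```

jog_arm([
  [[0,0,0,-0.0946],[0,0,0,-0.0946],[-0.0432,0.0198,-0.002,0],[-0.0432,0.0198,-0.002,0],[-0.0432,0.0198,-0.002,0],[-0.0432,0.0198,-0.002,0],[-0.0432,0.0198,-0.002,0],[-0.0446,-0.0127,0,0],[-0.0446,-0.0127,0,0],[-0.0446,-0.0127,0,0],[-0.0446,-0.0127,0,0],[-0.0446,-0.0127,0,0],[0,0,0.045,0],[0,0,0,0],[0,0,0,0]],
])

```text
time_s: 19.3
tcp_pos: [0.4525, 0.1252, 0.1764]
ee_rot: [[0.053, -0.999, -0.0], [-0.999, -0.053, -0.001], [0.001, 0.0, -1.0]]
wrist_force: [0.8, -0.3, -0.8]
gripper_width: 0.437
gripper_force: 29.8
```

Run:
```python
from h import *
plan([(.452,.126,.175,183)])
t=capture("top");s=capture("side")
a=cv2.resize(t[150:250,205:335,::-1],None,fx=5,fy=5,interpolation=2)
b=cv2.resize(s[170:290,200:360,::-1],None,fx=5,fy=5,interpolation=2)
cv2.imwrite("pics/n1.png",cv2.resize(np.vstack([np.pad(a,((0,0),(0,150),(0,0))),b]),None,fx=.545,fy=.545,interpolation=cv2.INTER_AREA)); cv2.imwrite("pics/n1t.png",a)
```

```text
1 x [-0.0009, 0.0005, 0.0014]
end [0.452 0.126 0.175] -176.97295573386046
```

View pics/n1.png

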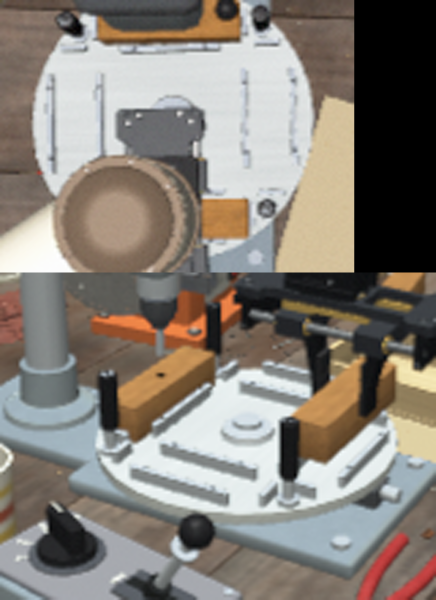

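```bash
cat >> h.py <<'E'
def orange_end(im,x0,x1,y0,y1,z):
    """right end (mean top-face edge) of orange patch in the window, world at height z"""
    hsv=cv2.cvtColor(np.ascontiguousarray(im),cv2.COLOR_RGB2HSV); m=cv2.inRange(hsv,(8,120,70),(20,255,255))[y0:y1,x0:x1]
    n,l,s,c=cv2.connectedComponentsWithStats(m); i=1+np.argmax(s[1:,4]); vs,us=np.nonzero(l==i); e=[]
    rows=np.unique(vs)
    for v in rows[2:-2]: e.append((us[vs==v].max()+x0+.5,v+y0))
    e=np.array(e); u,v=np.median(e[:,0]),e[:,1].mean(); print("rows",rows.min()+y0,rows.max()+y0); return u,v,px2w("top",u,v,z)
E
python3 - <<'E'
from h import *
t=capture("top"); print(orange_end(t,270,315,212,250,.123)); print("want",.452+.07*np.sin(np.radians(2.9)),.126-.07*np.cos(np.radians(2.9)))
E
```

```text
rows 223 236
(np.float64(295.5), np.float64(229.5), array([0.4556, 0.0524, 0.123 ]))
want 0.45554150580536995 0.05608964499710696
```

jog_arm([
  [[-0.0025,0.0005,0,0],[0,0,0.01,0],[0,0,0.008,0],[0,0,0.005,0],[0,0,0.004,0],[0,0,0,0]],
])

```text
time_s: 20.2
tcp_pos: [0.452, 0.1281, 0.1488]
ee_rot: [[0.053, -0.999, 0.0], [-0.999, -0.053, 0.0], [-0.0, -0.0, -1.0]]
wrist_force: [1.8, 0.5, -1.6]
gripper_width: 0.434
gripper_force: 29.8
```

jog_arm([
  [[0,0,0.002,0],[0,0,0.001,0],[0,0,0,0],[0,0,0,0]],
])

```text
time_s: 20.7
tcp_pos: [0.452, 0.128, 0.1465]
ee_rot: [[0.053, -0.999, 0.001], [-0.999, -0.053, 0.0], [-0.0, -0.001, -1.0]]
wrist_force: [0.8, -0.8, 3.7]
gripper_width: 0.434
gripper_force: 29.9
```

jog_arm([
  [[0,0,0,0],[0,0,0,0],[0,0,-0.01,0],[0,0,-0.03,0],[0,0,-0.04,0],[0,0,0,0]],
], claw=0.65)

```text
time_s: 21.45
tcp_pos: [0.4531, 0.1288, 0.2297]
ee_rot: [[0.053, -0.999, 0.007], [-0.999, -0.053, 0.004], [-0.004, -0.007, -1.0]]
wrist_force: [-0.3, 0.1, -1.0]
gripper_width: 0.648
gripper_force: 0.0
```

Run:
```python
from h import *
plan([(.4618,.0345,.225,137.9),(.4618,.0345,.172,137.9,.03)])
# arc rows: 15 turns of 0.105
n=15;d=np.radians(90)/n;c=.26*np.sin(d/2);print("arc",n,"turn",d,"y",c*np.cos(d/2),"x perp",c*np.sin(d/2))
```

```text
6 x turn 0.1314
2 x [0.0321, -0.0348, 0.0023]
2 x [-0.0, -0.0, 0.0265]
end [0.4617 0.0345 0.1721] -222.1
arc 15 turn 0.10471975511965977 y 0.01358870022479495 x perp 0.0007121536021244662
```

jog_arm([
  [[0,0,0,0.1314],[0,0,0,0.1314],[0,0,0,0.1314],[0,0,0,0.1314],[0,0,0,0.1314],[0,0,0,0.1314],[0.0321,-0.0348,0.002,0],[0.0321,-0.0348,0.002,0],[0,0,0,0],[0,0,0.0265,0],[0,0,0.0265,0],[0,0,0,0]],
], claw=0.6)

```text
time_s: 22.95
tcp_pos: [0.4589, 0.0336, 0.1674]
ee_rot: [[-0.671, -0.742, -0.005], [-0.742, 0.671, -0.002], [0.005, 0.003, -1.0]]
wrist_force: [-0.0, -0.2, 1.1]
gripper_width: 0.601
gripper_force: 0.0
```

jog_arm([
  [[0,0,0,0],[0,0,0,0],[0,0,0,0],[0,0,0,0],[0,0,0,0]],
], claw=0)

```text
time_s: 23.58
tcp_pos: [0.4603, 0.0337, 0.1695]
ee_rot: [[-0.671, -0.741, 0.0], [-0.741, 0.671, 0.0], [-0.0, -0.0, -1.0]]
wrist_force: [0.3, 0.7, 1.4]
gripper_width: 0.195
gripper_force: 30.0
```

jog_arm([
  [[-0.0007,0.0136,0,0.1047],[-0.0007,0.0136,0,0.1047],[-0.0007,0.0136,0,0.1047],[-0.0007,0.0136,0,0.1047],[-0.0007,0.0136,0,0.1047],[-0.0007,0.0136,0,0.1047],[-0.0007,0.0136,0,0.1047],[-0.0007,0.0136,0,0.1047],[-0.0007,0.0136,0,0.1047],[-0.0007,0.0136,0,0.1047],[-0.0007,0.0136,0,0.1047],[-0.0007,0.0136,0,0.1047],[-0.0007,0.0136,0,0.1047],[-0.0007,0.0136,0,0.1047],[-0.0007,0.0136,0,0.1047],[0,0,0,0],[0,0,0,0]],
])

```text
time_s: 25.7
tcp_pos: [0.4492, 0.2211, 0.1695]
ee_rot: [[-0.742, 0.671, -0.001], [0.671, 0.742, 0.007], [0.005, 0.004, -1.0]]
wrist_force: [-15.0, 15.8, 6.0]
gripper_width: 0.196
gripper_force: 30.0
```

jog_arm([
  [[0,0,0,0],[0,0,0,0],[0,0,-0.03,0],[0,0,-0.03,0],[0,0,0,0],[0,0,0,0]],
], claw=0.6)

```text
time_s: 26.45
tcp_pos: [0.4506, 0.2167, 0.2284]
ee_rot: [[-0.741, 0.672, -0.001], [0.672, 0.741, -0.001], [0.0, -0.001, -1.0]]
wrist_force: [0.4, 0.3, 0.1]
gripper_width: 0.593
gripper_force: 0.0
```

Run:
```python
from h import *
plan([(.4603,.0337,.230,137.9),(.4618,.0345,.172,137.9,.03)])
t=capture("top");s=capture("side")
a=cv2.resize(t[140:250,200:340,::-1],None,fx=4,fy=4,interpolation=2)
b=cv2.resize(s[170:300,180:380,::-1],None,fx=2.8,fy=2.8,interpolation=2)
cv2.imwrite("pics/r1.png",cv2.resize(np.vstack([a,b]),None,fx=.74,fy=.74,interpolation=cv2.INTER_AREA))
```

```text
11 x turn -0.1429
4 x [0.0323, -0.0325, -0.0004]
2 x [-0.0008, -0.0002, 0.029]
end [0.4618 0.0346 0.172 ] 137.89999999999998
```

View pics/r1.png

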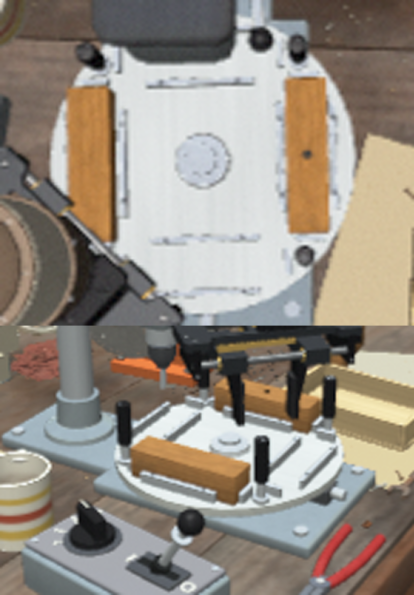

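The table moved a quarter turn. The blank lies flat in the left nest and the drilled bar is at the right. I repeat the turn to bring the drilled bar to the front.

jog_arm([
  [[0,0,0,-0.1429],[0,0,0,-0.1429],[0,0,0,-0.1429],[0,0,0,-0.1429],[0,0,0,-0.1429],[0,0,0,-0.1429],[0,0,0,-0.1429],[0,0,0,-0.1429],[0,0,0,-0.1429],[0,0,0,-0.1429],[0,0,0,-0.1429],[0.0323,-0.0325,0,0],[0.0323,-0.0325,0,0],[0.0323,-0.0325,0,0],[0.0323,-0.0325,0,0],[0,0,0,0],[0,0,0,0]],
])

```text
time_s: 28.68
tcp_pos: [0.4607, 0.0343, 0.2286]
ee_rot: [[-0.67, -0.742, -0.001], [-0.742, 0.67, -0.0], [0.001, 0.0, -1.0]]
wrist_force: [0.3, -0.3, -0.7]
gripper_width: 0.602
gripper_force: 0.0
```

jog_arm([
  [[-0.0008,0,0.029,0],[-0.0008,0,0.029,0],[0,0,0,0]],
])

```text
time_s: 29.05
tcp_pos: [0.4607, 0.0361, 0.1692]
ee_rot: [[-0.669, -0.743, -0.005], [-0.743, 0.669, -0.002], [0.005, 0.002, -1.0]]
wrist_force: [-0.6, 0.1, 0.2]
gripper_width: 0.603
gripper_force: 0.0
```

jog_arm([
  [[0,0,0,0],[0,0,0,0],[0,0,0,0],[0,0,0,0],[0,0,0,0]],
], claw=0)

```text
time_s: 29.68
tcp_pos: [0.4621, 0.0356, 0.1717]
ee_rot: [[-0.67, -0.742, 0.001], [-0.742, 0.67, 0.0], [-0.001, -0.001, -1.0]]
wrist_force: [-0.6, -0.3, 3.1]
gripper_width: 0.199
gripper_force: 30.0
```

jog_arm([
  [[-0.0007,0.0136,0,0.1047],[-0.0007,0.0136,0,0.1047],[-0.0007,0.0136,0,0.1047],[-0.0007,0.0136,0,0.1047],[-0.0007,0.0136,0,0.1047],[-0.0007,0.0136,0,0.1047],[-0.0007,0.0136,0,0.1047],[-0.0007,0.0136,0,0.1047],[-0.0007,0.0136,0,0.1047],[-0.0007,0.0136,0,0.1047],[-0.0007,0.0136,0,0.1047],[-0.0007,0.0136,0,0.1047],[-0.0007,0.0136,0,0.1047],[-0.0007,0.0136,0,0.1047],[-0.0007,0.0136,0,0.1047],[0,0,0,0],[0,0,0,0]],
])

```text
time_s: 31.8
tcp_pos: [0.4521, 0.2213, 0.1717]
ee_rot: [[-0.743, 0.669, 0.001], [0.669, 0.743, 0.003], [0.002, 0.003, -1.0]]
wrist_force: [-5.9, 5.9, 3.0]
gripper_width: 0.195
gripper_force: 30.0
```

jog_arm([
  [[0,0,0,0],[0,0,0,0],[0,0,-0.03,0],[0,0,-0.03,0],[0,0,0,0],[0,0,0,0]],
], claw=0.6)

```text
time_s: 32.55
tcp_pos: [0.4518, 0.2188, 0.2304]
ee_rot: [[-0.742, 0.67, -0.001], [0.67, 0.742, -0.001], [0.0, -0.001, -1.0]]
wrist_force: [-0.1, -0.5, 0.1]
gripper_width: 0.593
gripper_force: 0.0
```

Run:
```python
from h import *
plan([(.452,.126,.229,183),(.452,.126,.146,183,.03)])
t=capture("top");s=capture("side")
a=cv2.resize(t[140:250,200:340,::-1],None,fx=4,fy=4,interpolation=2)
b=cv2.resize(s[170:300,180:380,::-1],None,fx=2.8,fy=2.8,interpolation=2)
cv2.imwrite("pics/r2.png",cv2.resize(np.vstack([a,b]),None,fx=.74,fy=.74,interpolation=cv2.INTER_AREA))
```

```text
16 x turn -0.1474
2 x [0.0463, 0.0023, 0.0007]
3 x [0.0, 0.0, 0.0277]
end [0.4521 0.126  0.1459] 183.0
```

View pics/r2.png

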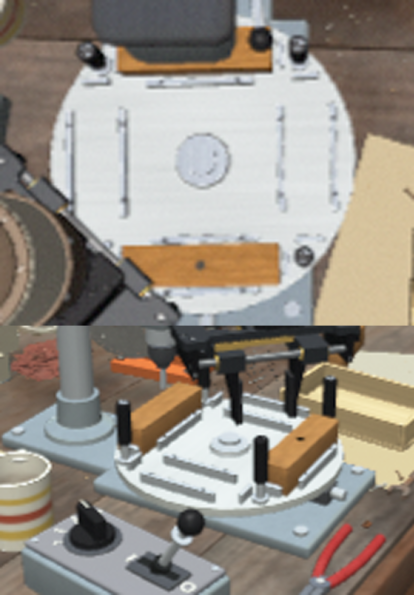

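The blank is now under the drill and the drilled bar is at the front. Next I pick up the drilled bar.

jog_arm([
  [[0,0,0,-0.1474],[0,0,0,-0.1474],[0,0,0,-0.1474],[0,0,0,-0.1474],[0,0,0,-0.1474],[0,0,0,-0.1474],[0,0,0,-0.1474],[0,0,0,-0.1474],[0,0,0,-0.1474],[0,0,0,-0.1474],[0,0,0,-0.1474],[0,0,0,-0.1474],[0,0,0,-0.1474],[0,0,0,-0.1474],[0,0,0,-0.1474],[0,0,0,-0.1474],[0.0463,0.0023,0.0007,0],[0.0463,0.0023,0.0007,0],[0,0,0,0]],
], claw=0.7)

```text
time_s: 35.02
tcp_pos: [0.4517, 0.1241, 0.2286]
ee_rot: [[0.05, -0.999, -0.003], [-0.999, -0.05, -0.002], [0.002, 0.003, -1.0]]
wrist_force: [0.1, -0.3, 0.1]
gripper_width: 0.701
gripper_force: 0.0
```

jog_arm([
  [[0,0,0.0277,0],[0,0,0.0277,0],[0,0,0.0277,0],[0,0,0,0]],
])

```text
time_s: 35.52
tcp_pos: [0.4515, 0.1263, 0.1445]
ee_rot: [[0.054, -0.999, -0.005], [-0.999, -0.054, -0.003], [0.003, 0.005, -1.0]]
wrist_force: [0.4, -0.0, 1.0]
gripper_width: 0.699
gripper_force: 0.0
```

jog_arm([
  [[0,0,0,0],[0,0,0,0],[0,0,0,0],[0,0,0,0],[0,0,0,0]],
], claw=0)

```text
time_s: 36.15
tcp_pos: [0.4531, 0.1269, 0.1475]
ee_rot: [[0.054, -0.999, 0.002], [-0.999, -0.054, 0.001], [-0.001, -0.002, -1.0]]
wrist_force: [-2.1, 1.3, 5.7]
gripper_width: 0.436
gripper_force: 30.0
```

jog_arm([
  [[0,0,-0.02,0],[0,0,-0.04,0],[0,0,-0.04,0],[0,0,0,0]],
])

```text
time_s: 36.65
tcp_pos: [0.4538, 0.1272, 0.2493]
ee_rot: [[0.054, -0.999, 0.006], [-0.999, -0.054, 0.004], [-0.003, -0.006, -1.0]]
wrist_force: [-0.1, -0.3, -1.1]
gripper_width: 0.432
gripper_force: 30.0
```

```bash
python3 -c "
from h import *
plan([(.497,-.133,.24,268.2),(.497,-.133,.13,268.2,.03),(.497,-.133,.099,268.2,.03)])"
```

```text
10 x turn -0.1485
5 x [0.0103, 0.0518, 0.0019]
4 x [-0.0, -0.0001, 0.0275]
2 x [-0.0001, 0.0001, 0.0154]
end [ 0.4969 -0.133   0.099 ] -91.79999999999997
```

jog_arm([
  [[0,0,0,-0.1485],[0,0,0,-0.1485],[0,0,0,-0.1485],[0,0,0,-0.1485],[0,0,0,-0.1485],[0,0,0,-0.1485],[0,0,0,-0.1485],[0,0,0,-0.1485],[0,0,0,-0.1485],[0,0,0,-0.1485],[0.0103,0.0518,0.0019,0],[0.0103,0.0518,0.0019,0],[0.0103,0.0518,0.0019,0],[0.0103,0.0518,0.0019,0],[0.0103,0.0518,0.0019,0],[0,0,0,0]],
])

```text
time_s: 38.65
tcp_pos: [0.4948, -0.1368, 0.2348]
ee_rot: [[0.999, -0.038, -0.004], [-0.038, -0.999, 0.0], [-0.004, -0.0, -1.0]]
wrist_force: [-0.9, 0.5, -0.8]
gripper_width: 0.434
gripper_force: 30.0
```

jog_arm([
  [[0,0,0.0275,0],[0,0,0.0275,0],[0,0,0.0275,0],[0,0,0.0275,0],[0,0,0.015,0],[0,0,0.013,0],[0,0,0,0]],
])

```text
time_s: 39.52
tcp_pos: [0.496, -0.1337, 0.0989]
ee_rot: [[1.0, -0.032, -0.0], [-0.032, -1.0, -0.0], [-0.0, 0.0, -1.0]]
wrist_force: [-0.1, 0.3, -2.0]
gripper_width: 0.434
gripper_force: 30.0
```

jog_arm([
  [[0,0,0,0],[0,0,0,0],[0,0,-0.02,0],[0,0,-0.05,0],[0,0,-0.06,0],[-0.05,0,0,0],[-0.05,0,0,0]],
], claw=0.65)

```text
time_s: 40.4
tcp_pos: [0.395, -0.1306, 0.2301]
ee_rot: [[0.999, -0.033, 0.003], [-0.033, -0.999, 0.0], [0.003, -0.001, -1.0]]
wrist_force: [-0.0, 1.0, 0.1]
gripper_width: 0.654
gripper_force: 0.0
```

Run:
```python
from h import *
t=capture("top"); b=blanks(t); print(b)
cv2.imwrite("pics/tr.png",cv2.resize(t[130:290,230:500,::-1],None,fx=2.5,fy=2.5))
c,a=b[0][0],b[0][1]
plan([(c[0],c[1],.22,a+90),(c[0],c[1],.13,a+90),(c[0],c[1],.090,a+90,.02)])
```

```text
[(array([ 0.6203, -0.3145]), np.float32(100.565025), 147.2223358154297, 38.89031219482422)]
10 x turn 0.1352
6 x [0.0373, -0.0326, 0.0014]
2 x [-0.0001, 0.0001, 0.0451]
2 x [-0.0, 0.0, 0.02]
end [ 0.6204 -0.3146  0.09  ] -169.4349627602196
```

View pics/tr.png

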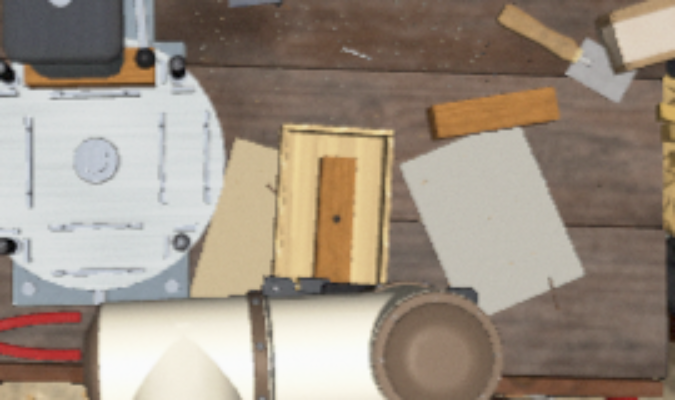

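The drilled bar lies in the tray at (337,218), hole up. The second blank hasn't moved.

jog_arm([
  [[0,0,0,0.1352],[0,0,0,0.1352],[0,0,0,0.1352],[0,0,0,0.1352],[0,0,0,0.1352],[0,0,0,0.1352],[0,0,0,0.1352],[0,0,0,0.1352],[0,0,0,0.1352],[0,0,0,0.1352],[0.0373,-0.0326,0.0014,0],[0.0373,-0.0326,0.0014,0],[0.0373,-0.0326,0.0014,0],[0.0373,-0.0326,0.0014,0],[0.0373,-0.0326,0.0014,0],[0.0373,-0.0326,0.0014,0],[0,0,0.045,0],[0,0,0.045,0],[0,0,0,0],[0,0,0,0]],
], claw=1)

```text
time_s: 42.95
tcp_pos: [0.6308, -0.3148, 0.1329]
ee_rot: [[0.186, -0.982, 0.003], [-0.982, -0.186, -0.002], [0.002, -0.003, -1.0]]
wrist_force: [-0.1, 0.6, 0.6]
gripper_width: 1.002
gripper_force: 0.0
```

```bash
python3 -c "
from h import *
plan([(.6203,-.3145,.090,190.6,.02)])
print(blanks(capture('top')))"
```

```text
3 x [-0.0007, 0.0034, 0.0143]
end [ 0.6203 -0.3146  0.09  ] -169.2590130891616
[]
```

jog_arm([
  [[-0.0007,0.0034,0.0143,0],[-0.0007,0.0034,0.0143,0],[-0.0007,0.0034,0.0143,0],[0,0,0,0]],
])

```text
time_s: 43.5
tcp_pos: [0.6178, -0.3138, 0.0856]
ee_rot: [[0.185, -0.983, -0.004], [-0.983, -0.185, 0.001], [-0.002, 0.004, -1.0]]
wrist_force: [-0.4, 0.5, 0.3]
gripper_width: 1.003
gripper_force: 0.0
```

jog_arm([
  [[0,0,0,0],[0,0,0,0],[0,0,0,0],[0,0,0,0],[0,0,0,0],[0,0,0,0]],
], claw=0)

```text
time_s: 44.25
tcp_pos: [0.6193, -0.3141, 0.0879]
ee_rot: [[0.186, -0.983, 0.0], [-0.983, -0.186, -0.0], [0.0, -0.0, -1.0]]
wrist_force: [0.0, -0.8, 1.2]
gripper_width: 0.437
gripper_force: 30.0
```

jog_arm([
  [[0,0,-0.03,0],[0,0,-0.05,0],[0,0,-0.05,0],[0,0,0,0],[0,0,0,0]],
])

```text
time_s: 44.88
tcp_pos: [0.6186, -0.3137, 0.2171]
ee_rot: [[0.185, -0.983, -0.001], [-0.983, -0.185, 0.001], [-0.001, 0.001, -1.0]]
wrist_force: [-1.0, 0.6, -0.9]
gripper_width: 0.434
gripper_force: 30.0
```

```bash
python3 -c "
from h import *
plan([(.40,-.10,.23,183),(.452,.128,.23,183),(.452,.128,.176,183)])"
```

```text
1 x turn 0.1339
6 x [-0.0375, 0.0345, -0.0021]
5 x [-0.045, -0.0127, -0.0001]
1 x [0.0002, -0.0002, 0.0542]
end [0.452 0.128 0.176] -177.00000000000003
```

jog_arm([
  [[0,0,0,0.1339],[-0.0375,0.0345,-0.004,0],[-0.0375,0.0345,-0.004,0],[-0.0375,0.0345,-0.004,0],[-0.0375,0.0345,-0.004,0],[-0.0375,0.0345,-0.004,0],[-0.0375,0.0345,-0.004,0],[-0.045,-0.0127,0,0],[-0.045,-0.0127,0,0],[-0.045,-0.0127,0,0],[-0.045,-0.0127,0,0],[-0.045,-0.0127,0,0],[0,0,0,0],[0,0,0.04,0],[0,0,0.025,0],[0,0,0,0],[0,0,0,0]],
])

```text
time_s: 47.0
tcp_pos: [0.4524, 0.1274, 0.1772]
ee_rot: [[0.053, -0.999, 0.0], [-0.999, -0.053, -0.0], [0.0, -0.0, -1.0]]
wrist_force: [0.5, -0.2, -0.8]
gripper_width: 0.435
gripper_force: 30.0
```

Run:
```python
from h import *
z=sense()["tcp_pos"][2]-.0879+.038
print(sense()["tcp_pos"],z,orange_end(capture("top"),270,315,212,250,z))
```

```text
rows 223 236
[0.4524 0.1274 0.1772] 0.12734868112494271 (np.float64(293.5), np.float64(229.5), array([0.4555, 0.0574, 0.1273]))
```

jog_arm([
  [[0.002,0.0005,0,0],[0,0,0.01,0],[0,0,0.01,0],[0,0,0.007,0],[0,0,0.005,0],[0,0,0.001,0],[0,0,0,0]],
])

```text
time_s: 47.92
tcp_pos: [0.4532, 0.1263, 0.1447]
ee_rot: [[0.053, -0.999, 0.004], [-0.999, -0.053, 0.002], [-0.001, -0.004, -1.0]]
wrist_force: [1.5, -0.3, 5.6]
gripper_width: 0.432
gripper_force: 30.0
```

jog_arm([
  [[0,0,0.001,0],[0,0,0,0],[0,0,0,0]],
])

```text
time_s: 48.3
tcp_pos: [0.4528, 0.1261, 0.1433]
ee_rot: [[0.053, -0.999, 0.003], [-0.999, -0.053, 0.001], [-0.001, -0.003, -1.0]]
wrist_force: [2.6, -1.1, 4.2]
gripper_width: 0.433
gripper_force: 30.0
```

jog_arm([
  [[0,0,0,0],[0,0,0,0],[0,0,-0.01,0],[0,0,-0.04,0],[0,0,-0.05,0],[0,0,0,0],[0,0,0,0]],
], claw=0.65)

```text
time_s: 49.18
tcp_pos: [0.4511, 0.1254, 0.2427]
ee_rot: [[0.052, -0.999, -0.001], [-0.999, -0.052, 0.0], [-0.0, 0.001, -1.0]]
wrist_force: [-0.1, 0.3, 0.4]
gripper_width: 0.648
gripper_force: 0.0
```

```bash
python3 -c "
from h import *
plan([(.3918,.401,.24,83),(.3918,.401,.188,83,.02)])"
```

```text
12 x turn 0.1455
6 x [0.0154, 0.0444, 0.0005]
3 x [0.0, -0.0, 0.0172]
end [0.3918 0.4011 0.1881] -277.0
```

jog_arm([
  [[0,0,0,0.1455],[0,0,0,0.1455],[0,0,0,0.1455],[0,0,0,0.1455],[0,0,0,0.1455],[0,0,0,0.1455],[0,0,0,0.1455],[0,0,0,0.1455],[0,0,0,0.1455],[0,0,0,0.1455],[0,0,0,0.1455],[0,0,0,0.1455],[0.0154,0.0444,0,0],[0.0154,0.0444,0,0],[0.0154,0.0444,0,0],[0.0154,0.0444,0,0],[0.0154,0.0444,0,0],[0.0154,0.0444,0,0],[0,0,0,0],[0,0,0,0]],
], claw=0)

```text
time_s: 51.68
tcp_pos: [0.392, 0.4005, 0.2412]
ee_rot: [[-0.993, 0.122, -0.002], [0.122, 0.993, -0.003], [0.002, -0.004, -1.0]]
wrist_force: [-0.1, -0.8, -0.1]
gripper_width: 0.002
gripper_force: 0.0
```

Run:
```python
from h import *
plan([(.3918,.401,.188,83,.02)])
t=capture("top");s=capture("side")
a=cv2.resize(t[130:270,150:480,::-1],None,fx=2.4,fy=2.4,interpolation=2)[:,:790]
b=cv2.resize(s[160:280,180:440,::-1],None,fx=2.2,fy=2.2,interpolation=2)
b=np.pad(b,((0,0),(0,790-b.shape[1]),(0,0)))
cv2.imwrite("pics/f1.png",np.vstack([a,b])[:600])
print([b for b in blanks(t)])
```

```text
3 x [0.0001, 0.0001, 0.0177]
end [0.3918 0.4009 0.1881] 82.99810917103622
[]
```

View pics/f1.png

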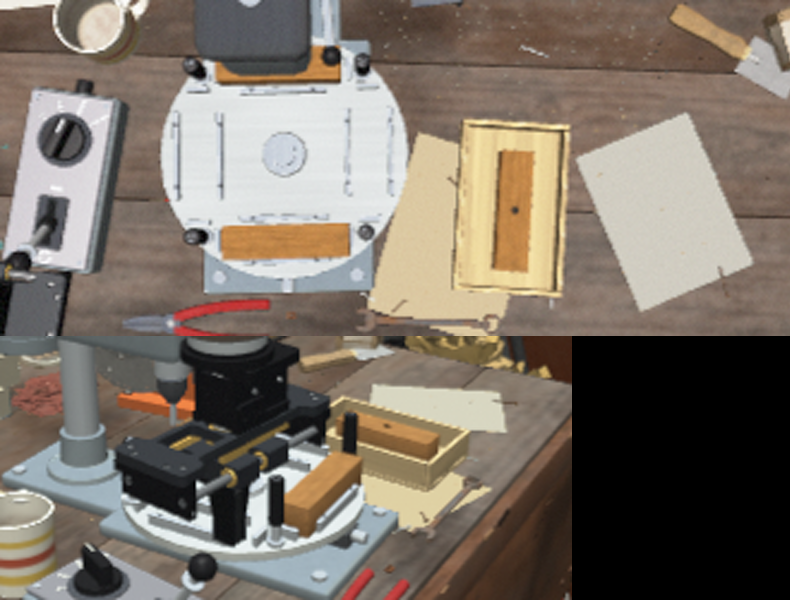

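Everything is in place: the drilled bar is in the tray, blanks are in the front and rear nests, the table is in its stop, and the knob is at three dots. Now I switch the isolator ON.

jog_arm([
  [[0,0,0.0177,0],[0,0,0.0177,0],[0,0,0.0177,0],[-0.01,0,0,0],[-0.01,0,0,0],[-0.01,0,0,0],[-0.01,0,0,0],[-0.01,0,0,0],[-0.01,0,0,0],[-0.005,0,0,0],[0,0,0,0],[0.03,0,0,0],[0,0,-0.05,0],[0.05,0,-0.03,0],[0.05,0,0,0],[0.02,-0.03,0,0],[0,0,0,0]],
])

```text
time_s: 53.9
tcp_pos: [0.3028, 0.3805, 0.2702]
ee_rot: [[-0.993, 0.12, -0.0], [0.12, 0.993, 0.0], [0.0, -0.0, -1.0]]
wrist_force: [0.6, -0.2, 0.5]
gripper_width: 0.007
gripper_force: 0.0
```

Run:
```python
from h import *
t=capture("top");s=capture("side")
a=cv2.resize(t[140:260,150:340,::-1],None,fx=3,fy=3,interpolation=2)
b=cv2.resize(s[210:320,170:360,::-1],None,fx=2,fy=2,interpolation=2)
cv2.imwrite("pics/f2.png",np.vstack([a,np.pad(b,((0,0),(0,190),(0,0)))])[:600])
```

```text
(no output)
```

View pics/f2.png

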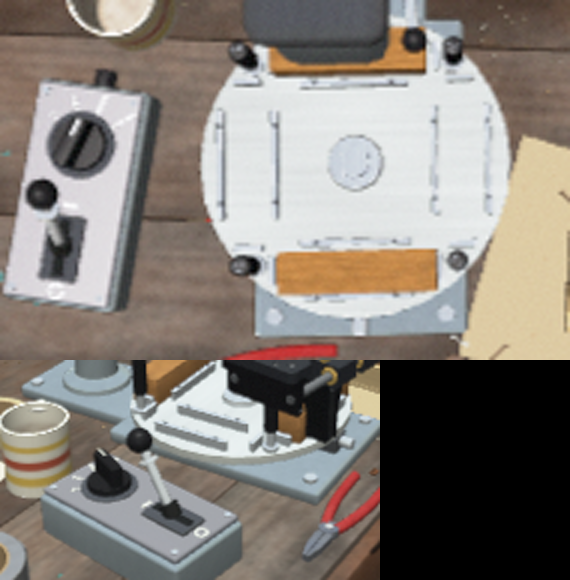

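The isolator is ON again, with the ball at (42,195). Both blanks are flat in their nests and the table is in its stop.

```bash
python3 -c "
from station import *
print(finish_job())"
```

```text
the job is handed in; nothing more can be done
None
```

The job is done and handed in at about 54 s on the robot's clock: isolator off first, drilled bar in the tray, both blanks flat in nests with one under the drill and the table in its stop, selector on three dots, isolator on again last.

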